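# Transfer a row of sample tubes from the cold tray to the bench rack, position for position

### The arm

A 7-joint arm with a two-finger parallel gripper is mounted at the origin on a cart in front of the work surface, level with it; the furniture and walls round the work are solid. World frame = base frame: x ahead of the robot, y to its left, z up, the work surface at z = 0. Lengths are in m, angles in degrees, forces in N, time in s.
With the tool pointing down it reaches from about 0.4 to 0.9 m from the base axis. Payload 5.5 kg.
Tool frame: the origin (TCP) lies at the very end of the fingers, on their centre line; the grasp point (between the pads) lies ctrl.grip_depth behind it (ctrl.grip_depth is the distance from the TCP to the grasp point, in m); z points along the fingers, y is the line along which they close (so a half turn about z gives the same grasp; the last joint's range is limited). The gripper opens to 85 mm and grips with 20 to 120 N. Pads are 22 mm wide; open, the fingers measure 114 mm over their backs; the gripper's body (76 mm by 85 mm) begins 54 mm behind the grasp point. The pads swing forward as they close: fully open they stand 13 mm farther back than shut.
Start: joints at [78.736, 28.699, -24.465, 88.831, 12.651, 65.22, -12.049], TCP at [0.288, -0.582, 0.231] pointing down, gripper open.
Joint ranges: [-164.97, 164.97], [-17.58, 116.51], [-87.97, 89.64], [11.32, 138.91], [-80.73, 260.73], [10.89, 115.49], [-147.41, 147.41]. Speed limits (degrees/s): [147.25, 147.25, 180, 180, 180, 180, 180].

### API

Orientations are given as a 3x3 rotation matrix whose columns are the frame's x, y, z axes.
In Python, from workcell import read_state, cams, ctrl, spotter gives the robot as it stands.
- The arm moves only by the tool drive_tool, never from a script. Its argument "plan" is a list of rows, each a list of 5 numbers: the shift along the tool's x, y, z in units of 60 mm (1.0 is 60 mm), then the turn about the tool's z in units of 8 degrees (1.0 is 8 degrees), then the opening, from 0 (shut) to 1 (fully open). In form: [[x, y, z, roll, gripper], ...]. A call has 1 to 20 rows; each row shifts and turns the commanded pose from where the row before left it, along the tool's axes as they then stand; what a row does not reach is not made up. A row lasts 1/8 s, in which the tool goes at most 62.5 mm and 10.7 degrees, less where a joint would pass 70% of its speed; a pose out of reach is approached as far as the arm can. A call is refused whole if a number of a shift passes 1 or a number of a turn 1, either way. A call with a gripper value outside its range is refused whole. The fingers move at their own pace and stop on an object; "force" is the grip in N (left out, the last holds). Time passes only in rows, so rows that do not move let the fingers close. It gives the time, the measured TCP pose, the force, the opening and the grip force at its end, in the units of the state.
- read_state(): the state, without advancing time (a new reading comes with each control period).
- cams.read_camera(name): name is "side" or "top" or "wrist"; returns the picture (420x560x3 uint8, red, green, blue); there is no depth.
- cams.camera_model(name): a dict with "K" (3x3 intrinsics, pixels), "extrinsics" (4x4, takes a point from camera to world coordinates); the wrist camera has in their place "hand_eye" (4x4, takes a point from camera to tool coordinates, whose origin is the TCP and whose axes are the flange's). Camera axes: x right, y down, z forward; pixel columns grow to the right and rows downward; lengths in m; the calibration is good to about 2 mm. The wrist camera is an equidistant fisheye: a pixel r from the principal point sees the ray r / f radians off the axis. A picture is of the moment at which its call begins: read the wrist's pose just before it. camera_model takes no time and is no camera call.
- ctrl.close_job(): hands the job in; it is judged then, once.
Trained networks look in the newest picture that a camera, given by its name, has taken for a name from the list of things; names that differ only in an ending like _2 or _b are one class to them, and where a whole thing is asked for, a point or a joint stands for the part that bears it (a point fixed in the world has none). Each returns a list of dicts, best first, with "p" (0 to 1); they miss things now and then, are a little off and sometimes report something else, mostly with a low value. They report only what shows in the picture. A call takes as long as a camera call. They do not tell look-alikes from the thing itself.
- spotter.search_frame(camera, query): "point" ([column, row] in pixels, amid what is visible of it).
- spotter.masks_of(camera, query): "pixels" (420x560 bool, what is visible of it) and "point" ([column, row] in pixels, amid what is visible of it).
The state is a dict: "clock": time; "joint_pos": joint angles; "qvel": joint speeds; "joint_efforts": joint torques, N m; "position": TCP position; "ee_rot": TCP orientation; "wrist_force": force on the tool from outside, world axes, zero at the start; "torque": the same for the moment, N m; "grip_width": finger opening in m; "finger_force": force on a finger pad.
Only numpy, scipy, OpenCV 4.12 (cv2) and the standard library are available. Lean on these libraries where they do the work, as an engineer would, in place of code of your own. Each camera call takes 0.05 s, during which the arm holds its last target. There are 200 camera calls.

### The job

Move the four sample tubes from the blue cold tray into the white bench rack, keeping their positions: a red dot marks position 1 on both, so the tube nearest the tray's dot goes into the hole nearest the rack's dot, and so on along the row. Keep each tube upright and lower it until its tip sits at the bottom of its hole rather than dropping it in.

Things in the scene. Friction and masses are not known exactly. Their poses are not given: they have to be found in the camera images.
- tube_red: 15 ml conical sample tube, red screw cap, pale beige contents; 117 mm tall, 22 g or so, stands upright. The cap is 20 mm across and takes the top 12 mm; the body below is 16 to 19 mm across and tapers to a 6 mm tip over the last 20 mm. Origin: centre of the tip's underside; z runs up through the cap.
- tube_purple: 15 ml conical sample tube, purple screw cap, clear; 117 mm tall, 22 g or so, stands upright. The cap is 20 mm across and takes the top 12 mm; the body below is 16 to 19 mm across and tapers to a 6 mm tip over the last 20 mm. Origin: centre of the tip's underside; z runs up through the cap.
- tube_blue: 15 ml conical sample tube, blue screw cap, pink contents; 117 mm tall, 22 g or so, stands upright. The cap is 20 mm across and takes the top 12 mm; the body below is 16 to 19 mm across and tapers to a 6 mm tip over the last 20 mm. Origin: centre of the tip's underside; z runs up through the cap.
- tube_yellow: 15 ml conical sample tube, yellow screw cap, clear; 117 mm tall, 22 g or so, stands upright. The cap is 20 mm across and takes the top 12 mm; the body below is 16 to 19 mm across and tapers to a 6 mm tip over the last 20 mm. Origin: centre of the tip's underside; z runs up through the cap.
- block_red: The aluminium block of the cold tray in which the red-capped tube stands at the start (the four blocks look alike and do not move). 56 x 44 x 60 mm, one round well 22 mm wide from its top down, whose narrow foot takes the tube's tip. Origin: centre of its underside, on the well's axis, 18 mm above the bench; the tube's tip rests 6 mm above this origin, so the cap's top is 123 mm above it.
- block_purple: The aluminium block of the cold tray in which the purple-capped tube stands at the start (the four blocks look alike and do not move). 56 x 44 x 60 mm, one round well 22 mm wide from its top down, whose narrow foot takes the tube's tip. Origin: centre of its underside, on the well's axis, 18 mm above the bench; the tube's tip rests 6 mm above this origin, so the cap's top is 123 mm above it.
- block_blue: The aluminium block of the cold tray in which the blue-capped tube stands at the start (the four blocks look alike and do not move). 56 x 44 x 60 mm, one round well 22 mm wide from its top down, whose narrow foot takes the tube's tip. Origin: centre of its underside, on the well's axis, 18 mm above the bench; the tube's tip rests 6 mm above this origin, so the cap's top is 123 mm above it.
- block_yellow: The aluminium block of the cold tray in which the yellow-capped tube stands at the start (the four blocks look alike and do not move). 56 x 44 x 60 mm, one round well 22 mm wide from its top down, whose narrow foot takes the tube's tip. Origin: centre of its underside, on the well's axis, 18 mm above the bench; the tube's tip rests 6 mm above this origin, so the cap's top is 123 mm above it.
- cold_tray: Blue insulated cold tray, 100 x 224 x 66 mm, fixed, holding the four aluminium blocks in a row along its y axis, 45 mm apart, at y = +67.5, +22.5, -22.5, -67.5 mm; the block tops stand 78 mm above the bench. A red dot on the rim at the +y end marks position 1, so position 4 is at the -y end. Origin: centre of its underside, on the bench; z up.
- bench_rack: White rack, 58 x 198 x 56 mm, fixed, turned any way: two plates with four 22 mm round holes in a row on its y axis at y = +67.5 (position 1), +22.5, -22.5, -67.5 mm; a red dot marks the +y end. Origin: centre of its underside, on the bench; z up. A tube's tip enters a 13 mm square pocket, 6 mm deep, in the lower plate; its floor is 4 mm above the bench. Tubes may lean there by 0.15 rad.
Not all that is in view belongs to the job. What is shaped like the tube_purple but orange is not meant.

How it is judged (in metres and radians):
At the end, for the whole second after the job is handed in: Every tube stands in the bench rack in the hole with the same position number, counted from the red dot, as the block it came from in the cold tray: tip within 9 mm of the hole's axis in x and y and less than 4 mm above the pocket floor, leaning less than 0.2 rad, released and at rest (((y of block_red in the frame of cold_tray between 0.0525 and 0.0825 m and y of tube_red in the frame of bench_rack between 0.0585 and 0.0765 m) or (y of block_red in the frame of cold_tray between 0.0075 and 0.0375 m and y of tube_red in the frame of bench_rack between 0.0135 and 0.0315 m) or (y of block_red in the frame of cold_tray between -0.0375 and -0.0075 m and y of tube_red in the frame of bench_rack between -0.0315 and -0.0135 m) or (y of block_red in the frame of cold_tray between -0.0825 and -0.0525 m and y of tube_red in the frame of bench_rack between -0.0765 and -0.0585 m)) and x of tube_red in the frame of bench_rack between -0.009 and 0.009 m and z of tube_red in the frame of bench_rack between 0 and 0.008 m and angle between each of tube_red, tube_purple, tube_blue, tube_yellow's own z axis and vertical below 0.2 rad and linear speed of each of tube_red, tube_purple, tube_blue, tube_yellow below 0.03 m/s and ((y of block_purple in the frame of cold_tray between 0.0525 and 0.0825 m and y of tube_purple in the frame of bench_rack between 0.0585 and 0.0765 m) or (y of block_purple in the frame of cold_tray between 0.0075 and 0.0375 m and y of tube_purple in the frame of bench_rack between 0.0135 and 0.0315 m) or (y of block_purple in the frame of cold_tray between -0.0375 and -0.0075 m and y of tube_purple in the frame of bench_rack between -0.0315 and -0.0135 m) or (y of block_purple in the frame of cold_tray between -0.0825 and -0.0525 m and y of tube_purple in the frame of bench_rack between -0.0765 and -0.0585 m)) and x of tube_purple in the frame of bench_rack between -0.009 and 0.009 m and z of tube_purple in the frame of bench_rack between 0 and 0.008 m and ((y of block_blue in the frame of cold_tray between 0.0525 and 0.0825 m and y of tube_blue in the frame of bench_rack between 0.0585 and 0.0765 m) or (y of block_blue in the frame of cold_tray between 0.0075 and 0.0375 m and y of tube_blue in the frame of bench_rack between 0.0135 and 0.0315 m) or (y of block_blue in the frame of cold_tray between -0.0375 and -0.0075 m and y of tube_blue in the frame of bench_rack between -0.0315 and -0.0135 m) or (y of block_blue in the frame of cold_tray between -0.0825 and -0.0525 m and y of tube_blue in the frame of bench_rack between -0.0765 and -0.0585 m)) and x of tube_blue in the frame of bench_rack between -0.009 and 0.009 m and z of tube_blue in the frame of bench_rack between 0 and 0.008 m and ((y of block_yellow in the frame of cold_tray between 0.0525 and 0.0825 m and y of tube_yellow in the frame of bench_rack between 0.0585 and 0.0765 m) or (y of block_yellow in the frame of cold_tray between 0.0075 and 0.0375 m and y of tube_yellow in the frame of bench_rack between 0.0135 and 0.0315 m) or (y of block_yellow in the frame of cold_tray between -0.0375 and -0.0075 m and y of tube_yellow in the frame of bench_rack between -0.0315 and -0.0135 m) or (y of block_yellow in the frame of cold_tray between -0.0825 and -0.0525 m and y of tube_yellow in the frame of bench_rack between -0.0765 and -0.0585 m)) and x of tube_yellow in the frame of bench_rack between -0.009 and 0.009 m and z of tube_yellow in the frame of bench_rack between 0 and 0.008 m); the robot touches nothing.
It fails at once if a tube is tipped more than 0.8 rad from upright (angle between any of tube_red, tube_purple, tube_blue, tube_yellow's own z axis and vertical above 0.8 rad).
It fails at once if a tube is dropped (faster than 0.7 m/s, a fall of 25 mm, with no finger on it) ((linear speed of tube_red above 0.7 m/s and contact force between the fingers and tube_red below 0.05 N) or (linear speed of tube_purple above 0.7 m/s and contact force between the fingers and tube_purple below 0.05 N) or (linear speed of tube_blue above 0.7 m/s and contact force between the fingers and tube_blue below 0.05 N) or (linear speed of tube_yellow above 0.7 m/s and contact force between the fingers and tube_yellow below 0.05 N)).
It also fails if it takes over 112 s, if anything falls off the work surface, if the arm or the gripper's body presses on something with over 40 N, if the wrist force passes 120 N, or if a joint passes its speed limit or range.

## Working session

There is one attempt and no reset: what is moved stays moved. The work goes in short steps, Python scripts to look and compute and a tool call to move; the robot and the scene stay as the last step left them, time stands still between calls to the robot, and variables do not carry over. Pictures are saved under pics/ and viewed, at most 14 in all, crops included, and the job is handed in when it is done.

Besides the shell and the picture viewer there is one more tool, called after "Request:" as name(argument=value, ...) on one line, values as JSON. drive_tool: Moves the arm, as the interface text tells. Its arguments: {"type":"object","properties":{"plan":{"type":"array","items":{"type":"array","items":{"type":"number"}}},"force":{"type":"number"}},"required":["plan"]}

```bash
mkdir -p pics; python3 - <<'E'
from workcell import read_state, cams, ctrl, spotter
import cv2,numpy as np
s=read_state();print({k:np.round(v,3).tolist() for k,v in s.items()},ctrl.grip_depth)
for n in("side","top","wrist"):
    im=cams.read_camera(n);cv2.imwrite(f"pics/{n}0.png",im[:,:,::-1]);m=cams.camera_model(n);print(n,{k:np.round(v,4).tolist() if not isinstance(v,str) else v for k,v in m.items()})
    for q in("tube_red","tube_purple","tube_blue","tube_yellow","cold_tray","bench_rack"):
        print(q,[(np.round(d["point"]).tolist(),round(d["p"],2)) for d in spotter.search_frame(n,q)][:4])
E
```

```text
{'clock': 0.0, 'joint_pos': [78.737, 28.755, -24.45, 88.891, 12.652, 65.22, -12.052], 'qvel': [-0.026, 0.043, 0.072, 0.1, 0.008, -0.012, 0.012], 'joint_efforts': [0.0, -56.952, -5.816, -28.094, 0.011, 0.012, 0.0], 'position': [0.288, -0.582, 0.23], 'ee_rot': [[0.896, 0.444, -0.001], [0.444, -0.896, 0.002], [0.0, -0.002, -1.0]], 'wrist_force': [0.271, 0.499, -0.985], 'torque': [0.034, 0.014, 0.035], 'finger_force': 0.0, 'grip_width': 0.086} 0.0187
side {'K': [[478.0485, 0.0, 271.9407], [0.0, 478.0485, 214.704], [0.0, 0.0, 1.0]], 'extrinsics': [[0.9917, -0.0445, 0.1202, 0.4254], [-0.1267, -0.4855, 0.865, -0.7636], [0.0199, -0.8731, -0.4871, 0.4738], [0.0, 0.0, 0.0, 1.0]]}
tube_red [([290.0, 157.0], 0.58)]
tube_purple [([243.0, 192.0], 0.73), ([292.0, 176.0], 0.66)]
tube_blue []
tube_yellow [([283.0, 142.0], 0.59)]
cold_tray [([292.0, 218.0], 0.55)]
bench_rack [([274.0, 334.0], 0.64)]
top {'K': [[480.6832, 0.0, 273.8187], [0.0, 480.6832, 208.5021], [0.0, 0.0, 1.0]], 'extrinsics': [[0.0127, -0.9967, 0.0806, 0.4772], [-0.9998, -0.0113, 0.0183, -0.0696], [-0.0174, -0.0808, -0.9966, 0.9109], [0.0, 0.0, 0.0, 1.0]]}
tube_red [([207.0, 186.0], 0.59), ([162.0, 193.0], 0.28)]
tube_purple [([232.0, 188.0], 0.57), ([206.0, 242.0], 0.48), ([187.0, 192.0], 0.15)]
tube_blue [([176.0, 186.0], 0.71)]
tube_yellow [([155.0, 183.0], 0.78)]
cold_tray [([202.0, 207.0], 0.76)]
bench_rack [([393.0, 233.0], 0.92)]
wrist {'K': [[325.1923, 0.0, 281.4123], [0.0, 325.1923, 207.3762], [0.0, 0.0, 1.0]], 'hand_eye': [[-0.0008, -0.9499, -0.3126, 0.0805], [1.0, -0.001, 0.0003, -0.0007], [-0.0006, -0.3126, 0.9499, -0.1424], [0.0, 0.0, 0.0, 1.0]]}
tube_red []
tube_purple []
tube_blue []
tube_yellow []
cold_tray []
bench_rack []
```

View pics/top0.png

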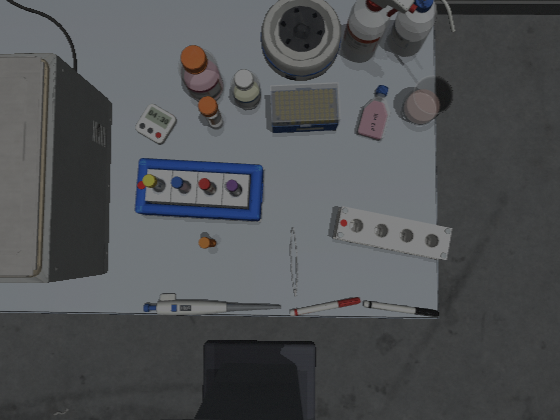

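View pics/side0.png

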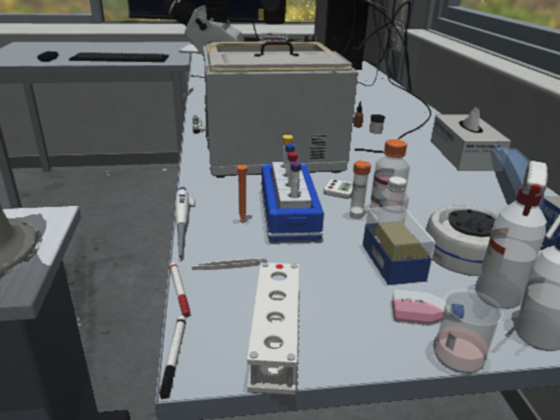

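Top view: tray caps from the tray's red dot (141,184) are yellow (152,181), blue (177,184), red (205,185) and purple (232,186). The orange look-alike stands outside the tray at (206,242), so it is not meant. The rack's dot is at (343,223), with holes at about (357,226), (382,230), (407,236) and (432,240). Next I measure these and confirm in one crop.

```bash
cat > h.py <<'E'
import numpy as np,cv2
from workcell import read_state,cams,ctrl,spotter
def unproj(n,uv,z,s=None):
    m=cams.camera_model(n);K=m["K"];a=(np.array(uv,float)-[K[0][2],K[1][2]])/K[0][0]
    if n=="wrist":
        th=np.hypot(*a);d=np.r_[a/max(th,1e-9)*np.sin(th),np.cos(th)]
        T=np.eye(4);T[:3,:3]=s["ee_rot"];T[:3,3]=s["position"];T=T@np.array(m["hand_eye"])
    else: d=np.r_[a,1];T=np.array(m["extrinsics"])
    d=T[:3,:3]@d;o=T[:3,3];return (o+d*(z-o[2])/d[2])
def proj(n,P,s=None):
    m=cams.camera_model(n);K=m["K"]
    if n=="wrist":
        T=np.eye(4);T[:3,:3]=s["ee_rot"];T[:3,3]=s["position"];T=T@np.array(m["hand_eye"])
    else: T=np.array(m["extrinsics"])
    p=np.linalg.inv(T)@np.r_[P,1];p=p[:3]
    if n=="wrist":
        r=np.hypot(p[0],p[1]);th=np.arctan2(r,p[2]);a=p[:2]/r*th
    else:a=p[:2]/p[2]
    return a*K[0][0]+[K[0][2],K[1][2]]
def rowfit(P):
    "centre and unit y axis (towards position 1) of four points pos1..4, 45 mm apart"
    P=np.array(P)[:,:2];c=P.mean(0);v=((P-c)*np.array([67.5,22.5,-22.5,-67.5])[:,None]).sum(0)
    v/=np.linalg.norm(v);fit=c+np.outer([.0675,.0225,-.0225,-.0675],v);return c,v,fit,np.linalg.norm(P-fit,axis=1)
E
python3 - <<'E'
from h import *
im=cams.read_camera("top");g=cv2.cvtColor(im,cv2.COLOR_RGB2GRAY)
hsv=cv2.cvtColor(im,cv2.COLOR_RGB2HSV).astype(int)
a=cv2.resize(im[145:255,125:270],None,fx=4,fy=4,interpolation=cv2.INTER_CUBIC);b=cv2.resize(im[200:265,325:455],None,fx=4.46,fy=4.46,interpolation=cv2.INTER_CUBIC)[:,:580]
# rack holes: dark inside white
px=[]
for c in [(357,226),(382,230),(407,236),(432,240)]:
    x,y=c;w=(g[y-9:y+10,x-9:x+10]<110).astype(np.uint8)
    n,l,st,ce=cv2.connectedComponentsWithStats(w);i=1+np.argmax(st[1:,4]);px.append(ce[i]+[x-9,y-9]);print("hole",px[-1].round(1),st[i])
print("dark plate grey",g[226:230,366:370].mean(), g[225,350:365])
P=[unproj("top",p,.056) for p in px];print(rowfit(P))
for n in("yellow","blue","red","purple"):
    for d in spotter.masks_of("top","tube_"+n)[:1]:
        ys,xs=np.where(d["pixels"]);print(n,d["p"],xs.min(),xs.max(),ys.min(),ys.max(),unproj("top",d["point"],.141).round(3))
cap={"yellow":(150,181),"blue":(177,183),"red":(204,184),"purple":(232,186)};C=[]
for n,(x,y) in cap.items():
    w=im[y-9:y+12,x-11:x+12];h=hsv[y-9:y+12,x-11:x+12]
    m=((h[...,1]>90)&(h[...,2]>60)).astype(np.uint8);k,l,st,ce=cv2.connectedComponentsWithStats(m);i=1+np.argmax(st[1:,4]);print(n,st[i],(ce[i]+[x-11,y-9]).round(1));C.append(ce[i]+[x-11,y-9])
print(rowfit([unproj("top",p,.138) for p in C]))
print(unproj("top",(141,185),.066),unproj("top",(343,223),.056))
a=cv2.resize(a,(580,440));b=cv2.resize(b,(580,290))[:150+140]
cv2.imwrite("pics/crop1.png",cv2.resize(np.vstack([a,b]),(476,600))[:,:,::-1])
E
```

```text
hole [356.8 225.3] [  2   2  14  14 129]
hole [381.5 230.2] [  2   3  14  14 142]
hole [406.6 235.2] [  2   2  14  14 149]
hole [431.5 240.2] [  2   3  14  14 157]
dark plate grey 129.25 [126 129 129 106  92  73  64  71  73  65  61  62  70 110 128]
(array([ 0.50573674, -0.26722524]), array([0.18511739, 0.98271642]), array([[ 0.51823217, -0.20089189],
       [ 0.50990188, -0.24511412],
       [ 0.5015716 , -0.28933636],
       [ 0.49324132, -0.3335586 ]]), array([7.03218110e-04, 4.08105449e-05, 9.52199018e-05, 6.49015186e-04]))
yellow 0.8 142 164 174 190 [0.579 0.142 0.141]
blue 0.76 171 190 176 191 [0.572 0.097 0.141]
red 0.46 198 214 179 193 [0.574 0.055 0.141]
purple 0.6 199 215 237 248 [0.485 0.053 0.141]
yellow [  0   0  18  21 253] [145.4 181.1]
blue [ 5  3 11 11 96] [176.3 181.8]
red [ 6  3 11 11 99] [203.9 183.3]
purple [ 6  3 10 11 86] [231.6 184.9]
(array([0.58006592, 0.08261882]), array([0.03452912, 0.99940369]), array([[0.58239663, 0.15007857],
       [0.58084282, 0.1051054 ],
       [0.57928901, 0.06013223],
       [0.5777352 , 0.01515907]]), array([0.00425348, 0.00141831, 0.00142612, 0.00159945]))
[0.58479567 0.1828439  0.066     ] [ 0.52188509 -0.17707156  0.056     ]
```

View pics/crop1.png

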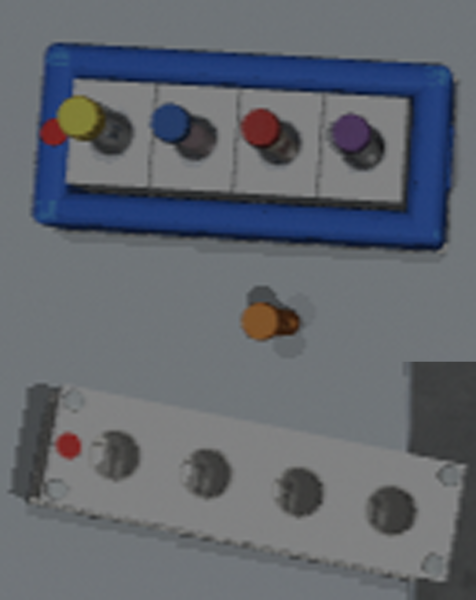

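The crop confirms the order: yellow 1, blue 2, red 3, purple 4, with the orange tube outside the tray. The yellow cap's blob merged with the dot, so I take its centre from the crop, about (149.0,180.6).

```bash
cat >> h.py <<'E'
def plan(xy,z,vdir):
    "prints roll (units) to bring tool y perpendicular to vdir, then shift in tool axes (units)"
    s=read_state();R=np.array(s["ee_rot"]);a=np.arctan2(R[1,0],R[0,0]);t=np.arctan2(vdir[1],vdir[0])
    d=(t-a+np.pi/2)%np.pi-np.pi/2
    c,k=np.cos(-d),np.sin(-d);R2=R@np.array([[c,-k,0],[k,c,0],[0,0,1]])
    e=R2.T@(np.r_[xy,z]-s["position"])
    print("roll",round(-np.degrees(d)/8,3),"shift",(e/.06).round(3),"t",s["clock"],"at",np.round(s["position"],4))
E
python3 - <<'E'
from h import *
C=[(149.0,180.6),(176.3,181.8),(203.9,183.3),(231.6,184.9)]
c,v,f,e=rowfit([unproj("top",p,.139) for p in C]);print(c,v,f,e)
plan(f.mean(0),.231,v)
E
```

```text
[0.58018328 0.0809701 ] [0.04203952 0.99911595] [[0.58302095 0.14841042]
 [0.58112917 0.10345021]
 [0.57923739 0.05848999]
 [0.57734561 0.01352977]] [0.00026747 0.00024953 0.00013961 0.00014228]
roll -7.656 shift [1.1252e+01 4.3920e+00 5.0000e-03] t 1.3 at [ 0.2885 -0.5825  0.2313]
```

Request:
drive_tool(plan=[[0,0,0,-0.957,1],[0,0,0,-0.957,1],[0,0,0,-0.957,1],[0,0,0,-0.957,1],[0,0,0,-0.957,1],[0,0,0,-0.957,1],[0,0,0,-0.957,1],[0,0,0,-0.957,0.6]])

```text
clock: 2.3
position: [0.2884, -0.5825, 0.2313]
ee_rot: [[0.038, 0.999, 0.0], [0.999, -0.038, -0.0], [-0.0, 0.0, -1.0]]
wrist_force: [-0.1, -0.2, -0.2]
grip_width: 0.0699
finger_force: 0.0
```

Request:
drive_tool(plan=[[0.8,0.31,0,0,0.6],[0.8,0.31,0,0,0.6],[0.8,0.31,0,0,0.6],[0.8,0.31,0,0,0.6],[0.8,0.31,0,0,0.6],[0.8,0.31,0,0,0.6],[0.8,0.31,0,0,0.6],[0.8,0.31,0,0,0.6],[0.8,0.31,0,0,0.6],[0.8,0.31,0,0,0.6],[0.8,0.31,0,0,0.6],[0.8,0.31,0,0,0.6],[0.8,0.31,0,0,0.6],[0.8,0.31,0,0,0.6],[0,0,0,0,0.6],[0,0,0,0,0.6],[0,0,0,0,0.6]])

```text
clock: 4.42
position: [0.5767, 0.0759, 0.2311]
ee_rot: [[0.045, 0.999, -0.0], [0.999, -0.045, -0.001], [-0.001, -0.0, -1.0]]
wrist_force: [0.2, -0.4, -0.1]
grip_width: 0.0511
finger_force: 0.0
```

```bash
python3 - <<'E'
from h import *
s=read_state();im=cams.read_camera("wrist")
v=np.array([.042,.9991]);c=np.array([.5802,.081])
plan(c,.231,v)
o=im.copy()
for k in(.0675,.0225,-.0225,-.0675):
    for z,col in((.139,(255,255,255)),(.078,(0,255,0))):
        p=proj("wrist",np.r_[c+k*v,z],s);print(p.round(1));cv2.drawMarker(o,tuple(int(q) for q in p.round()),col,cv2.MARKER_CROSS,8,1)
cv2.imwrite("pics/w1.png",cv2.resize(o,(800,600))[:,:,::-1]);cv2.imwrite("raw_w1.png",im[:,:,::-1])
print(s["grip_width"])
E
```

```text
roll -0.02 shift [0.087 0.054 0.003] t 4.475 at [0.5768 0.0759 0.2312]
[285.9 115.1]
[285.  112.7]
[286.  176.3]
[285.1 161.6]
[285.9 232.7]
[285.1 208. ]
[285.8 282. ]
[285.  250.4]
0.051098078160982746
```

View pics/w1.png

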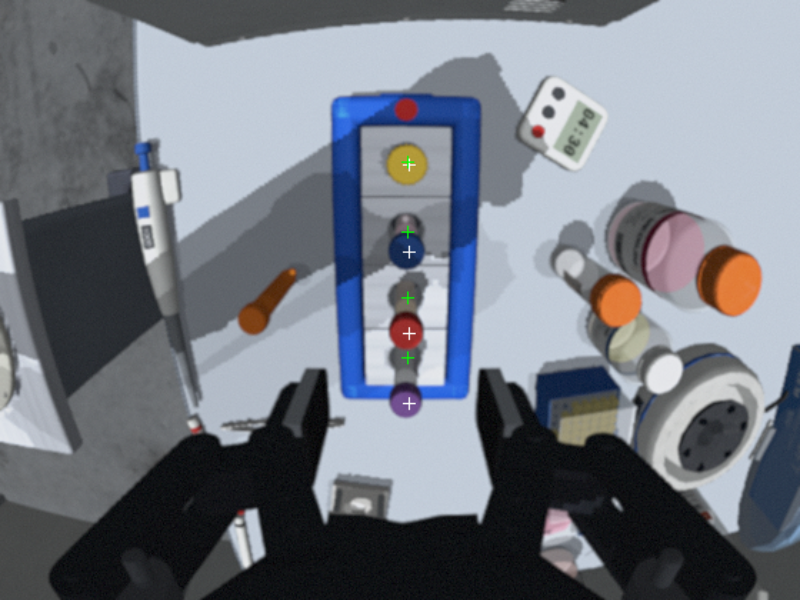

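The wrist view shows the four caps at (raw pixels) about (285,115), (285,176), (285,233) and (284,282), within 2 px of the predicted crosses. The row is confirmed; next a quick refinement.

```bash
python3 - <<'E'
from h import *
s=read_state();im=cv2.imread("raw_w1.png")[:,:,::-1].copy();h=cv2.cvtColor(im,cv2.COLOR_RGB2HSV).astype(int)
pr=[(285,115,24),(285,176,112),(285,232,2),(284,282,140)];P=[]
for x,y,hu in pr:
    w=h[y-17:y+18,x-17:x+18];d=abs(w[...,0]-hu);d=np.minimum(d,180-d)
    m=((d<14)&(w[...,1]>75)).astype(np.uint8);n,l,st,ce=cv2.connectedComponentsWithStats(m);i=1+np.argmax(st[1:,4])
    p=ce[i]+[x-17,y-17];P.append(unproj("wrist",p,.139,s));print(p.round(1),st[i],P[-1].round(4))
c,v,f,e=rowfit(P);print(c,v,f.round(4).tolist(),e)
E
```

```text
[284.4 114.6] [  2   3  29  28 635] [0.5821 0.1489 0.139 ]
[284. 175.] [  4   4  25  25 504] [0.5798 0.1046 0.139 ]
[284.  231.3] [  5   3  23  27 489] [0.5779 0.0598 0.139 ]
[283.5 279.8] [  6   3  21  24 390] [0.5756 0.0158 0.139 ]
[0.57883414 0.08223822] [0.04821526 0.99883697] [[0.5821, 0.1497], [0.5799, 0.1047], [0.5777, 0.0598], [0.5756, 0.0148]] [0.00079992 0.00017625 0.00014468 0.00095853]
```

Request:
drive_tool(plan=[[-0.5,0.02,0,0,0.6],[-0.53,0.02,0,0,0.6],[0,0,0.6,0,0.6],[0,0,0.6,0,0.6],[0,0,0.5,0,0.6],[0,0,0.3,0,0.6],[0,0,0.25,0,0.6],[0,0,0,0,0.6],[0,0,0,0,0.6]], force=30)

```text
clock: 5.6
position: [0.5774, 0.0164, 0.0972]
ee_rot: [[0.042, 0.999, 0.002], [0.999, -0.042, 0.0], [0.0, 0.002, -1.0]]
wrist_force: [-0.3, 0.1, 0.3]
grip_width: 0.0513
finger_force: 0.0
```

Request:
drive_tool(plan=[[0,0,0,0,0.1],[0,0,0,0,0.1],[0,0,0,0,0.1],[0,0,0,0,0.1],[0,0,0,0,0.1],[0,0,0,0,0.1]], force=30)

```text
clock: 6.35
position: [0.5771, 0.0163, 0.0969]
ee_rot: [[0.042, 0.999, 0.001], [0.999, -0.042, -0.0], [-0.0, 0.001, -1.0]]
wrist_force: [-1.1, -0.5, 5.1]
grip_width: 0.018
finger_force: 29.4
```

Request:
drive_tool(plan=[[0,0,-0.2,0,0.1],[0,0,-0.4,0,0.1],[0,0,-0.5,0,0.1],[0,0,-0.5,0,0.1],[0,0,-0.4,0,0.1],[0,0,-0.2,0,0.1],[0,0,0,0.52,0.1],[0,0,0,0.52,0.1],[-0.4,-0.02,0,0,0.1],[-0.7,-0.03,0,0,0.1],[-0.8,-0.05,0,0,0.1],[-0.8,-0.05,0,0,0.1],[-0.8,-0.05,0,0,0.1],[-0.8,-0.05,0,0,0.1],[-0.8,-0.03,0,0,0.1],[-0.6,-0.02,0,0,0.1],[-0.29,0,0,0,0.1],[0,0,0,0,0.1],[0,0,0,0,0.1]])

```text
clock: 8.72
position: [0.493, -0.3312, 0.2283]
ee_rot: [[0.183, 0.983, 0.0], [0.983, -0.183, 0.001], [0.001, 0.0, -1.0]]
wrist_force: [0.6, 0.5, -0.6]
grip_width: 0.0183
finger_force: 29.2
```

```bash
python3 - <<'E'
from h import *
s=read_state();im=cams.read_camera("wrist");tp=cams.read_camera("top");sd=cams.read_camera("side")
plan((.4932,-.3336),.227,(.185,.983));print(s["grip_width"],s["finger_force"])
o=im.copy()
for P in [(.5182,-.2009,.056),(.5099,-.2451,.056),(.5016,-.2893,.056),(.4932,-.3336,.056),np.r_[s["position"]]+[0,0,.044]]:
    p=proj("wrist",P,s);print(p.round(1));cv2.drawMarker(o,tuple(int(q) for q in p.round()),(0,255,0),cv2.MARKER_CROSS,8,1)
cv2.imwrite("pics/w2.png",cv2.resize(o,(800,600))[:,:,::-1]);cv2.imwrite("raw_w2.png",im[:,:,::-1]);cv2.imwrite("raw_t2.png",tp[:,:,::-1]);cv2.imwrite("raw_s2.png",sd[:,:,::-1])
E
```

```text
roll 0.012 shift [-0.03   0.011  0.026] t 8.875 at [ 0.4929 -0.3317  0.2285]
0.01826405957557604 29.244984327815473
[282.4  51.1]
[282.4  97.1]
[282.4 143.3]
[282.2 188.1]
[282.3 327.7]
```

View pics/w2.png

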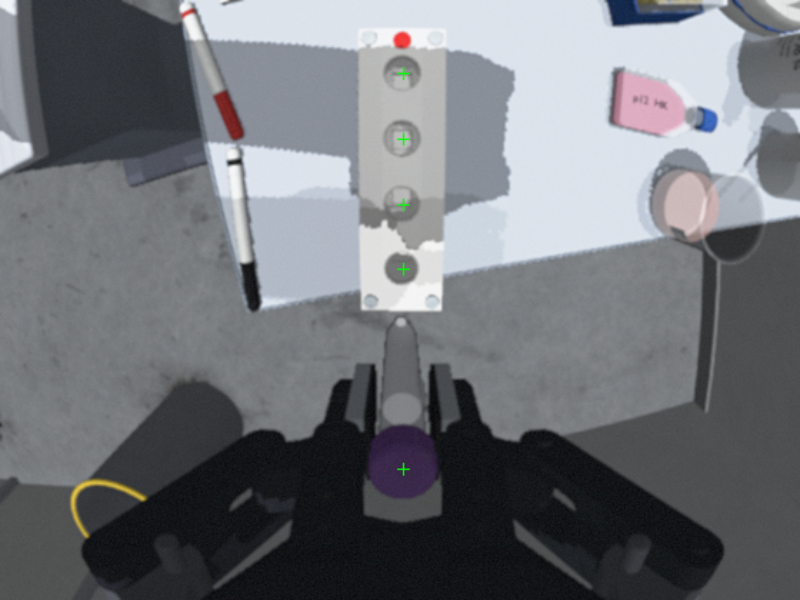

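The holes appear at (402,73), (402,138), (401,204) and (401,268) of 800, within 2 px of the predicted crosses. The held purple tube's tip is at (400,321) and its cap at (402,468), upright. Now the tip offset.

```bash
python3 - <<'E'
from h import *
s=read_state();R=np.array(s["ee_rot"])
for n,p,z in (("tip",(400/800*560,(321+3)*.7),s["position"][2]-.073),("cap",(402*.7,462*.7),s["position"][2]+.044)):
    P=unproj("wrist",p,z,s);print(n,P,(R.T@(P-s["position"])*1000).round(1))
for p in((402,73),(402,138),(401,204),(401,268)):
    P=unproj("wrist",np.array(p)*.7,.056,s);print(P.round(4),(R.T@(P-s["position"])*1000).round(1))
E
```

```text
tip [ 0.49086036 -0.33599384  0.15554556] [-4.6 -1.3 73. ]
cap [ 0.49297589 -0.32952834  0.27254556] [  2.2  -0.3 -44. ]
[ 0.5172 -0.2014  0.056 ] [ 1.325e+02 -1.000e-01  1.726e+02]
[ 0.509  -0.2452  0.056 ] [ 8.800e+01 -1.000e-01  1.726e+02]
[ 0.5    -0.2892  0.056 ] [ 43.1  -0.8 172.6]
[ 0.4917 -0.3335  0.056 ] [ -2.   -0.9 172.5]
```

```bash
python3 - <<'E'
from h import *
s=read_state();im=cv2.imread("raw_s2.png");q=s["position"]
pt=proj("side",q-[0,0,.073]);pc=proj("side",q+[0,0,.044]);print(pt,pc)
for dy in(-.005,.005):print(proj("side",q-[-dy*.185,-dy*.983,.073]))
x0,y0=int(pt[0])-60,int(pt[1])-110
cv2.drawMarker(im,tuple(int(v) for v in pt.round()),(0,255,0),cv2.MARKER_CROSS,5,1)
print(x0,y0);cv2.imwrite("pics/s2.png",cv2.resize(im[max(0,y0):y0+150,x0:x0+130],None,fx=4,fy=4,interpolation=cv2.INTER_CUBIC))
E
```

```text
[277.18824    272.80371942] [280.12844827 177.91482499]
[276.96654287 275.45931943]
[277.40636217 270.19094209]
217 162
```

View pics/s2.png

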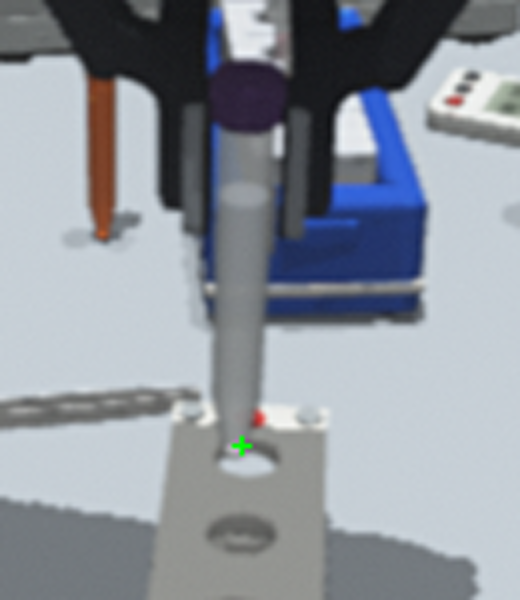

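The side view shows the purple tube held upright (lean of about 3°), with its tip at about (276,274), above hole 4. Shifting about 2.4 mm along tool x, then lowering.

Request:
drive_tool(plan=[[0.04,0.01,0,0,0.1],[0,0,0.5,0,0.1],[0,0,0.5,0,0.1],[0,0,0.4,0,0.1],[0,0,0.25,0,0.1],[0,0,0.2,0,0.1],[0,0,0.2,0,0.1],[0,0,0.15,0,0.1],[0,0,0.1,0,0.1],[0,0,0,0,0.1]])

```text
clock: 10.12
position: [0.493, -0.3313, 0.09]
ee_rot: [[0.186, 0.983, -0.0], [0.983, -0.186, 0.0], [0.0, -0.0, -1.0]]
wrist_force: [0.1, 0.2, -1.1]
grip_width: 0.0177
finger_force: 29.3
```

Request:
drive_tool(plan=[[0,0,0.06,0,0.1],[0,0,0.04,0,0.1],[0,0,0.04,0,0.1],[0,0,0,0,0.1]])

```text
clock: 10.62
position: [0.493, -0.3313, 0.0817]
ee_rot: [[0.186, 0.983, -0.0], [0.983, -0.186, 0.0], [0.0, -0.0, -1.0]]
wrist_force: [-0.3, 1.1, -0.1]
grip_width: 0.0182
finger_force: 29.3
```

```bash
python3 - <<'E'
from h import *
s=read_state();print(s["wrist_force"],s["torque"],s["position"],s["finger_force"])
sd=cams.read_camera("side");cv2.imwrite("raw_s3.png",sd[:,:,::-1])
p=proj("side",(.4932,-.3336,.06)).astype(int);print(p)
cv2.imwrite("pics/s3.png",cv2.resize(sd[p[1]-70:p[1]+80,p[0]-70:p[0]+70],None,fx=4,fy=4,interpolation=cv2.INTER_CUBIC)[:,:,::-1])
E
```

```text
[-0.33562533  1.13222993 -0.09469855] [ 0.01430589 -0.00817412 -0.00348084] [ 0.49300599 -0.33130583  0.0817437 ] 29.261999842710793
[275 337]
```

View pics/s3.png

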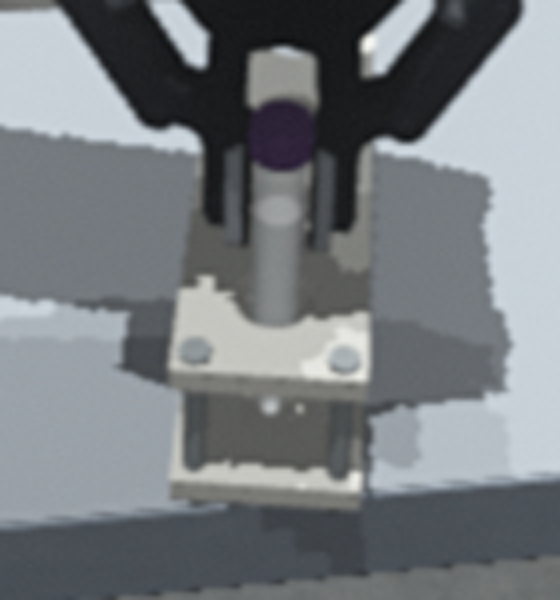

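Request:
drive_tool(plan=[[0.03,0,0,0,0.1],[0,0,0.03,0,0.1],[0,0,0.03,0,0.1],[0,0,0,0,0.1]])

```text
clock: 11.18
position: [0.4933, -0.3296, 0.0781]
ee_rot: [[0.186, 0.983, -0.0], [0.983, -0.186, 0.0], [0.0, -0.0, -1.0]]
wrist_force: [-0.8, 0.2, -1.2]
grip_width: 0.0181
finger_force: 29.3
```

Request:
drive_tool(plan=[[0,0,0.03,0,0.1],[0,0,0,0,0.1]])

```text
clock: 11.42
position: [0.4938, -0.3298, 0.077]
ee_rot: [[0.186, 0.983, 0.001], [0.983, -0.186, -0.001], [-0.0, 0.001, -1.0]]
wrist_force: [-0.8, 0.3, 3.5]
grip_width: 0.018
finger_force: 29.9
```

Request:
drive_tool(plan=[[0,0,0,0,0.3],[0,0,0,0,0.45],[0,0,0,0,0.6],[0,0,0,0,0.6],[0,0,-0.3,0,0.6],[0,0,-0.6,0,0.6],[0,0,-0.8,0,0.6],[0,0,-0.8,0,0.6],[0,0,-0.2,0,0.6],[0,0,0,0,0.6]])

```text
clock: 12.68
position: [0.4938, -0.3299, 0.2399]
ee_rot: [[0.186, 0.983, 0.002], [0.983, -0.186, -0.002], [-0.002, 0.002, -1.0]]
wrist_force: [0.3, -0.1, -0.2]
grip_width: 0.0514
finger_force: 0.0
```

```bash
python3 - <<'E'
from h import *
sd=cams.read_camera("side");cv2.imwrite("raw_s4.png",sd[:,:,::-1])
p=(275,337)
cv2.imwrite("pics/s4.png",cv2.resize(sd[p[1]-70:p[1]+80,p[0]-70:p[0]+70],None,fx=4,fy=4,interpolation=cv2.INTER_CUBIC)[:,:,::-1])
plan((.5785,.059),.23,(.045,.999))
E
```

```text
roll -1.019 shift [6.534 1.132 0.137] t 12.725 at [ 0.493  -0.3296  0.2384]
```

View pics/s4.png

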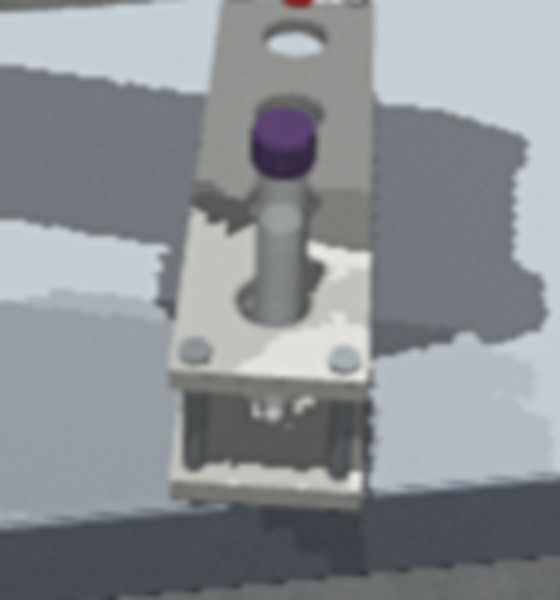

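```bash
python3 - <<'E'
from h import *
for z in(.121,.125,.127):
  for d in (0,-.004,.004):print(z,d,((proj("side",(.4932+d*.185,-.3336+d*.983,z))-[205,267])*4).round(1))
print(((proj("side",(.4932,-.3336,.01))-[205,267])*4).round(1))
im=cams.read_camera("top");h=cv2.cvtColor(im,cv2.COLOR_RGB2HSV).astype(int)
w=h[215:260,410:455];m=((abs(w[...,0]-140)<14)&(w[...,1]>75)).astype(np.uint8);n,l,st,ce=cv2.connectedComponentsWithStats(m)
for i in range(1,n):
    if st[i,4]>15:print(ce[i]+[410,215],st[i],unproj("top",ce[i]+[410,215],.119))
E
```

```text
0.121 0 [287.6 124.4]
0.121 -0.004 [286.9 133.3]
0.121 0.004 [288.3 115.6]
0.125 0 [288.  113.4]
0.125 -0.004 [287.3 122.3]
0.125 0.004 [288.7 104.7]
0.127 0 [288.1 107.9]
0.127 -0.004 [287.4 116.7]
0.127 0.004 [288.8  99.2]
[278.9 400.4]
[442.46078431 239.07843137] [ 27  19  12  11 102] [ 0.49420445 -0.33138517  0.119     ]
```

Request:
drive_tool(plan=[[0,0,0,-0.51,0.6],[0,0,0,-0.51,0.6],[0.5,0.08,0,0,0.6],[0.8,0.14,0,0,0.6],[0.8,0.14,0,0,0.6],[0.8,0.14,0,0,0.6],[0.8,0.14,0,0,0.6],[0.8,0.14,0,0,0.6],[0.8,0.14,0,0,0.6],[0.7,0.12,0.1,0,0.6],[0.53,0.1,0,0,0.6],[0,0,0,0,0.6],[0,0,0,0,0.6]])

```text
clock: 14.4
position: [0.5785, 0.0579, 0.231]
ee_rot: [[0.045, 0.999, -0.003], [0.999, -0.045, -0.001], [-0.001, -0.003, -1.0]]
wrist_force: [-0.5, -1.2, 0.3]
grip_width: 0.0513
finger_force: 0.0
```

```bash
cat >> h.py <<'E'
def capw(im,s,P,hu,r=30,z=None):
    "cap centroid in the wrist picture near the projection of P -> world"
    P=np.array(P);x,y=proj("wrist",P,s).astype(int);h=cv2.cvtColor(im,cv2.COLOR_RGB2HSV).astype(int)
    x0,y0=max(0,x-r),max(0,y-r);w=h[y0:y+r+1,x0:x+r+1];d=abs(w[...,0]-hu);d=np.minimum(d,180-d)
    m=((d<14)&(w[...,1]>75)).astype(np.uint8);n,l,st,ce=cv2.connectedComponentsWithStats(m);i=1+np.argmax(st[1:,4])
    p=ce[i]+[x0,y0];Q=unproj("wrist",p,P[2],s);print(p.round(1),st[i],Q.round(4));return Q
E
python3 - <<'E'
from h import *
s=read_state();im=cams.read_camera("wrist");Q=capw(im,s,(.5785,.059,.139),2)
plan((.5785,.0595),.097,(.045,.999))
E
```

```text
[280.8 209.7] [ 19  16  23  29 488] [0.5777 0.0598 0.139 ]
roll -0.008 shift [ 3.900e-02 -1.000e-03  2.238e+00] t 14.45 at [0.5787 0.0573 0.2313]
```

Purple is seated: its cap is at the predicted place for tip-on-floor, within about 2 mm. Red (position 3) next.

Request:
drive_tool(plan=[[0.03,-0.01,0.3,0,0.6],[0,0,0.6,0,0.6],[0,0,0.5,0,0.6],[0,0,0.4,0,0.6],[0,0,0.25,0,0.6],[0,0,0.19,0,0.6],[0,0,0,0,0.6],[0,0,0,0,0.3],[0,0,0,0,0.1],[0,0,0,0,0.1],[0,0,0,0,0.1],[0,0,0,0,0.1],[0,0,0,0,0.1],[0,0,0,0,0.1]], force=30)

```text
clock: 16.2
position: [0.5794, 0.0608, 0.0989]
ee_rot: [[0.045, 0.999, 0.001], [0.999, -0.045, 0.0], [0.0, 0.001, -1.0]]
wrist_force: [-0.4, -0.2, 6.3]
grip_width: 0.018
finger_force: 29.5
```

Request:
drive_tool(plan=[[0,0,-0.2,0,0.1],[0,0,-0.4,0,0.1],[0,0,-0.6,0,0.1],[0,0,-0.6,0,0.1],[0,0,-0.4,0,0.1],[0,0,-0.2,0,0.1],[0,0,0,0.51,0.1],[0,0,0,0.51,0.1],[-0.4,-0.02,0,0,0.1],[-0.7,-0.03,0,0,0.1],[-0.8,-0.03,0,0,0.1],[-0.8,-0.03,0,0,0.1],[-0.8,-0.03,0,0,0.1],[-0.8,-0.03,0,0,0.1],[-0.8,-0.03,0,0,0.1],[-0.6,0,0,0,0.1],[-0.28,0,0,0,0.1],[0,0,0,0,0.1],[0,0,0,0,0.1]])

```text
clock: 18.58
position: [0.501, -0.2873, 0.2421]
ee_rot: [[0.183, 0.983, 0.0], [0.983, -0.183, 0.001], [0.001, 0.0, -1.0]]
wrist_force: [-0.1, 0.7, 0.4]
grip_width: 0.0181
finger_force: 29.2
```

```bash
python3 - <<'E'
from h import *
s=read_state();im=cams.read_camera("wrist")
plan((.501,-.2893),.24,(.185,.983))
Q=capw(im,s,s["position"]+[0,0,.041],2);R=np.array(s["ee_rot"]);print("cap tool",R.T@(Q-s["position"]))
x,y=proj("wrist",s["position"]-[0,0,.075],s).astype(int);print(x,y,[proj("wrist",s["position"]-R[:,0]*k-[0,0,.075],s).round(1).tolist() for k in(0,.004)],proj("wrist",(.501,-.2893,.056),s))
cv2.imwrite("raw_w5.png",im[:,:,::-1]);cv2.imwrite("pics/w5.png",cv2.resize(im[60:360,180:380],(400,600),interpolation=cv2.INTER_CUBIC)[:,:,::-1])
E
```

```text
roll 0.016 shift [-0.034  0.005  0.037] t 18.625 at [ 0.5011 -0.2872  0.2422]
[281.4 319.5] [   5    2   50   52 2083] [ 0.501  -0.2856  0.2831]
cap tool [ 0.00175976 -0.0003091  -0.0409979 ]
281 219 [[281.7, 219.9], [281.8, 225.1]] [281.95592336 184.41223859]
```

View pics/w5.png

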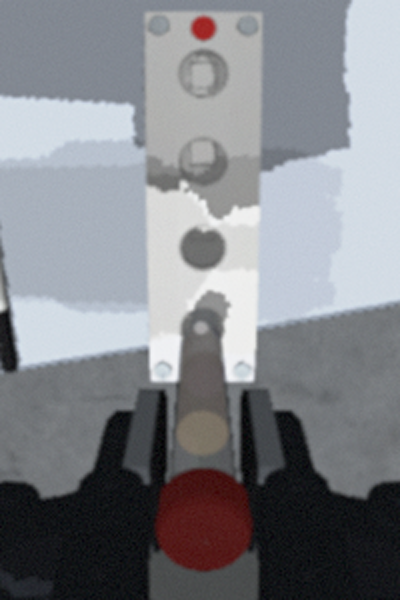

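The held red tube's tip is at about (280,223) raw, above hole 3 at (281,184) once lowered. It is aligned, so I lower it.

Request:
drive_tool(plan=[[0,0,0.3,0,0.1],[0,0,0.5,0,0.1],[0,0,0.5,0,0.1],[0,0,0.4,0,0.1],[0,0,0.25,0,0.1],[0,0,0.2,0,0.1],[0,0,0.2,0,0.1],[0,0,0.15,0,0.1],[0,0,0.08,0,0.1],[0,0,0,0,0.1]])

```text
clock: 19.88
position: [0.5002, -0.2897, 0.0872]
ee_rot: [[0.186, 0.983, -0.0], [0.983, -0.186, 0.0], [0.0, -0.0, -1.0]]
wrist_force: [0.7, 0.1, 0.2]
grip_width: 0.0178
finger_force: 29.3
```

Request:
drive_tool(plan=[[0,0,0.04,0,0.1],[0,0,0.03,0,0.1],[0,0,0,0,0.1]])

```text
clock: 20.25
position: [0.5002, -0.2898, 0.0831]
ee_rot: [[0.186, 0.983, 0.0], [0.983, -0.186, -0.0], [-0.0, 0.0, -1.0]]
wrist_force: [-0.1, 0.5, -1.3]
grip_width: 0.0181
finger_force: 29.3
```

Request:
drive_tool(plan=[[0.04,0.01,-0.05,0,0.1],[0,0,0,0,0.1],[0,0,0.05,0,0.1],[0,0,0.03,0,0.1],[0,0,0.03,0,0.1],[0,0,0,0,0.1]])

```text
clock: 21.0
position: [0.5012, -0.2874, 0.0793]
ee_rot: [[0.186, 0.983, -0.0], [0.983, -0.186, 0.0], [0.0, -0.0, -1.0]]
wrist_force: [-0.7, 0.2, 0.4]
grip_width: 0.0177
finger_force: 29.2
```

Request:
drive_tool(plan=[[0,0,0.03,0,0.1],[0,0,0,0,0.1]])

```text
clock: 21.25
position: [0.5019, -0.2877, 0.0788]
ee_rot: [[0.186, 0.983, 0.001], [0.983, -0.186, -0.001], [-0.001, 0.001, -1.0]]
wrist_force: [-1.7, 0.6, 7.4]
grip_width: 0.0179
finger_force: 31.0
```

Contact at z 0.0788 (expected 0.0789): the tip is on the floor. Release.

Request:
drive_tool(plan=[[0,0,-0.02,0,0.3],[0,0,0,0,0.45],[0,0,0,0,0.6],[0,0,0,0,0.6],[0,0,-0.3,0,0.6],[0,0,-0.6,0,0.6],[0,0,-0.8,0,0.6],[0,0,-0.7,0,0.6],[0,0,-0.2,0,0.6],[0,0,0,-0.51,0.6],[0,0,0,-0.51,0.6]])

```text
clock: 22.62
position: [0.5009, -0.2874, 0.2352]
ee_rot: [[0.042, 0.999, -0.0], [0.999, -0.042, -0.0], [-0.0, -0.0, -1.0]]
wrist_force: [-0.1, 0.3, -0.4]
grip_width: 0.051
finger_force: 0.0
```

```bash
cat > chk.py <<'E'
from h import *
def chk(c):
    "placed caps in top and side pictures -> world xy at z .119 beside the hole"
    H={"yellow":(.5179,-.2012,24),"blue":(.5095,-.2452,112),"red":(.5010,-.2893,2),"purple":(.4926,-.3336,140)}
    for n in("top","side"):
        im=cams.read_camera(n);h=cv2.cvtColor(im,cv2.COLOR_RGB2HSV).astype(int)
        for k in c:
            x,y,hu=H[k];u,v=proj(n,(x,y,.116)).astype(int);w=h[v-14:v+15,u-14:u+15];d=abs(w[...,0]-hu);d=np.minimum(d,180-d)
            m=((d<14)&(w[...,1]>75)).astype(np.uint8);N,l,st,ce=cv2.connectedComponentsWithStats(m);i=1+np.argmax(st[1:,4]);p=ce[i]+[u-14,v-14]
            print(n,k,st[i],"cap-hole mm",((unproj(n,p,.118 if n=="top" else .116)[:2]-[x,y])*1000).round(1))
E
python3 -c "
from chk import *
chk(['red','purple']);plan((.5805,.104),.245,(.045,.999))"
```

```text
top red [  9   8  12  12 112] cap-hole mm [ 1.6 -0.4]
top purple [ 8  8 10 11 75] cap-hole mm [1.7 4. ]
side red [  7   8  15  16 203] cap-hole mm [-1.1 -3.1]
side purple [  6   8  15  16 211] cap-hole mm [-1.8 -1.4]
roll 0.006 shift [ 6.575  1.033 -0.168] t 22.725 at [ 0.5008 -0.2873  0.2348]
```

Both are seated. Blue (position 2) next.

Request:
drive_tool(plan=[[0.5,0.08,0,0,0.6],[0.8,0.13,0,0,0.6],[0.8,0.13,0,0,0.6],[0.8,0.13,0,0,0.6],[0.8,0.13,0,0,0.6],[0.8,0.13,0,0,0.6],[0.8,0.13,0,0,0.6],[0.7,0.1,0,0,0.6],[0.57,0.07,0,0,0.6],[0,0,0,0,0.6],[0,0,0,0,0.6],[0,0,0,0,0.6],[0,0,0,0,0.6]])

```text
clock: 24.35
position: [0.5808, 0.1021, 0.2348]
ee_rot: [[0.047, 0.999, -0.0], [0.999, -0.047, -0.001], [-0.001, -0.0, -1.0]]
wrist_force: [-0.2, 0.5, 0.6]
grip_width: 0.051
finger_force: 0.0
```

```bash
python3 - <<'E'
from h import *
s=read_state();im=cams.read_camera("wrist");Q=capw(im,s,(.5805,.104,.139),112)
plan((.5805,.104),.097,(.045,.999))
E
```

```text
[280.3 207.3] [ 18  17  23  27 472] [0.5798 0.1046 0.139 ]
roll -0.012 shift [ 0.028 -0.005  2.298] t 24.4 at [0.5808 0.1024 0.2349]
```

Request:
drive_tool(plan=[[0,-0.01,0.3,0,0.6],[0,0,0.6,0,0.6],[0,0,0.5,0,0.6],[0,0,0.45,0,0.6],[0,0,0.25,0,0.6],[0,0,0.2,0,0.6],[0,0,0,0,0.6],[0,0,0,0,0.3],[0,0,0,0,0.1],[0,0,0,0,0.1],[0,0,0,0,0.1],[0,0,0,0,0.1],[0,0,0,0,0.1],[0,0,0,0,0.1]], force=30)

```text
clock: 26.15
position: [0.5808, 0.1038, 0.0978]
ee_rot: [[0.045, 0.999, 0.002], [0.999, -0.045, 0.0], [0.0, 0.002, -1.0]]
wrist_force: [-1.1, -0.3, 5.7]
grip_width: 0.0179
finger_force: 29.4
```

Request:
drive_tool(plan=[[0,0,-0.2,0,0.1],[0,0,-0.4,0,0.1],[0,0,-0.6,0,0.1],[0,0,-0.6,0,0.1],[0,0,-0.4,0,0.1],[0,0,-0.2,0,0.1],[0,0,0,0.51,0.1],[0,0,0,0.51,0.1],[-0.4,0,0,0,0.1],[-0.7,-0.02,0,0,0.1],[-0.8,-0.02,0,0,0.1],[-0.8,-0.02,0,0,0.1],[-0.8,-0.02,0,0,0.1],[-0.8,-0.01,0,0,0.1],[-0.8,0,0,0,0.1],[-0.55,0,0,0,0.1],[-0.25,0,0,0,0.1],[0,0,0,0,0.1],[0,0,0,0,0.1]])

```text
clock: 28.52
position: [0.5094, -0.241, 0.2409]
ee_rot: [[0.183, 0.983, 0.0], [0.983, -0.183, 0.001], [0.001, -0.0, -1.0]]
wrist_force: [0.0, 0.2, -0.9]
grip_width: 0.018
finger_force: 29.3
```

Request:
drive_tool(plan=[[0,0,0.3,0,0.1],[0,0,0.5,0,0.1],[0,0,0.3,0,0.1],[0,0,0.1,0,0.1],[0,0,0,0,0.1],[0,0,0,0,0.1]])

```text
clock: 29.28
position: [0.5096, -0.2433, 0.1698]
ee_rot: [[0.186, 0.983, 0.001], [0.983, -0.186, -0.001], [-0.0, 0.002, -1.0]]
wrist_force: [1.1, -0.1, -0.1]
grip_width: 0.0181
finger_force: 29.3
```

```bash
python3 - <<'E'
from h import *
s=read_state();im=cams.read_camera("wrist")
plan((.5095,-.2452),.0778,(.185,.983))
Q=capw(im,s,s["position"]+[0,0,.042],112);R=np.array(s["ee_rot"]);print("cap tool",R.T@(Q-s["position"]))
o=im.copy()
for k in [np.r_[.5095,-.2452,.056],s["position"]-[0,0,.0738]]:
    p=proj("wrist",k,s);print(p);
print([proj("wrist",s["position"]-R[:,0]*k-[0,0,.0738],s).round(1).tolist() for k in(.002,.004)])
cv2.imwrite("pics/w6.png",cv2.resize(im[100:350,200:360],(384,600),interpolation=cv2.INTER_CUBIC)[:,:,::-1])
E
```

```text
roll -0.008 shift [-2.900e-02  1.000e-03  1.534e+00] t 29.325 at [ 0.5096 -0.2434  0.1698]
[281.4 317.6] [   4    0   54   50 2128] [ 0.5099 -0.2398  0.2118]
cap tool [ 0.00349732 -0.000316   -0.04200184]
[281.72014208 205.47304987]
[281.59688248 220.34280473]
[[281.6, 223.0], [281.6, 225.6]]
```

View pics/w6.png

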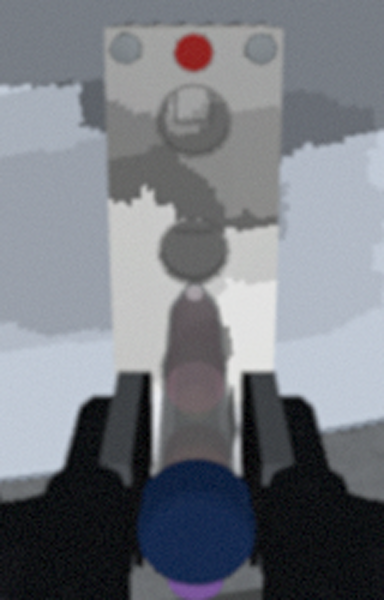

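Blue's tip is at (281,222) and hole 2 at (281,204) raw, aligned within 1 mm. Lowering.

Request:
drive_tool(plan=[[0,0,0.3,0,0.1],[0,0,0.4,0,0.1],[0,0,0.25,0,0.1],[0,0,0.2,0,0.1],[0,0,0.15,0,0.1],[0,0,0.1,0,0.1],[0,0,0,0,0.1]])

```text
clock: 30.2
position: [0.5088, -0.2431, 0.0847]
ee_rot: [[0.186, 0.983, -0.0], [0.983, -0.186, 0.0], [0.0, -0.0, -1.0]]
wrist_force: [0.0, -0.6, -0.2]
grip_width: 0.0183
finger_force: 29.3
```

Request:
drive_tool(plan=[[0,0,0.04,0,0.1],[0,0,0.03,0,0.1],[0,0,0.03,0,0.1],[0,0,0,0,0.1]])

```text
clock: 30.7
position: [0.5088, -0.2432, 0.0788]
ee_rot: [[0.186, 0.983, -0.0], [0.983, -0.186, 0.0], [-0.0, -0.0, -1.0]]
wrist_force: [-0.2, -0.2, -0.5]
grip_width: 0.0181
finger_force: 29.3
```

Request:
drive_tool(plan=[[0,0,0.03,0,0.1],[0,0,0,0,0.1]])

```text
clock: 30.95
position: [0.5094, -0.2434, 0.0778]
ee_rot: [[0.186, 0.983, 0.001], [0.983, -0.186, -0.001], [-0.001, 0.001, -1.0]]
wrist_force: [-0.7, 0.2, 5.0]
grip_width: 0.018
finger_force: 30.0
```

Request:
drive_tool(plan=[[0,0,-0.01,0,0.3],[0,0,0,0,0.45],[0,0,0,0,0.6],[0,0,0,0,0.6],[0,0,-0.3,0,0.6],[0,0,-0.6,0,0.6],[0,0,-0.8,0,0.6],[0,0,-0.7,0,0.6],[0,0,-0.2,0,0.6],[0,0,0,-0.51,0.6],[0,0,0,-0.51,0.6]])

```text
clock: 32.33
position: [0.5085, -0.2432, 0.234]
ee_rot: [[0.042, 0.999, -0.0], [0.999, -0.042, -0.0], [-0.0, -0.0, -1.0]]
wrist_force: [-0.6, 0.5, 0.2]
grip_width: 0.0514
finger_force: 0.0
```

Request:
drive_tool(plan=[[0.5,0.08,0,0,0.6],[0.8,0.12,0,0,0.6],[0.8,0.12,0,0,0.6],[0.8,0.12,0,0,0.6],[0.8,0.12,0,0,0.6],[0.8,0.12,0,0,0.6],[0.8,0.1,0,0,0.6],[0.7,0.08,0,0,0.6],[0.59,0.07,0,0,0.6],[0,0,0,0,0.6],[0,0,0,0,0.6],[0,0,0,0,0.6],[0,0,0,0,0.6]])

```text
clock: 33.95
position: [0.5825, 0.1478, 0.2337]
ee_rot: [[0.047, 0.999, -0.0], [0.999, -0.047, -0.001], [-0.001, -0.0, -1.0]]
wrist_force: [0.7, -0.5, 0.0]
grip_width: 0.0511
finger_force: 0.0
```

```bash
python3 - <<'E'
from chk import *
s=read_state();im=cams.read_camera("wrist");Q=capw(im,s,(.5825,.149,.139),24)
plan((.5825,.149),.097,(.045,.999));chk(['blue','red','purple'])
E
```

```text
[280.8 208.2] [ 17  15  26  31 615] [0.582  0.1499 0.139 ]
roll -0.011 shift [ 1.700e-02 -1.000e-03  2.279e+00] t 34.0 at [0.5825 0.148  0.2337]
top blue [  8   8  12  12 108] cap-hole mm [1.4 1.7]
top red [  8   9  13  11 115] cap-hole mm [ 1.  -0.3]
top purple [  8   8  12  11 104] cap-hole mm [1.4 1.7]
side blue [  7   9  14  14 168] cap-hole mm [-2.6 -1.1]
side red [  6   8  15  16 197] cap-hole mm [-1.8 -2.7]
side purple [  6   7  14  17 181] cap-hole mm [-1.8  0.1]
```

Request:
drive_tool(plan=[[0,0,0.3,0,0.6],[0,0,0.6,0,0.6],[0,0,0.5,0,0.6],[0,0,0.45,0,0.6],[0,0,0.25,0,0.6],[0,0,0.18,0,0.6],[0,0,0,0,0.6],[0,0,0,0,0.3],[0,0,0,0,0.1],[0,0,0,0,0.1],[0,0,0,0,0.1],[0,0,0,0,0.1],[0,0,0,0,0.1],[0,0,0,0,0.1]], force=30)

```text
clock: 35.85
position: [0.583, 0.1496, 0.0978]
ee_rot: [[0.045, 0.999, 0.002], [0.999, -0.045, 0.0], [0.0, 0.002, -1.0]]
wrist_force: [-0.6, -0.1, 6.5]
grip_width: 0.018
finger_force: 29.4
```

Request:
drive_tool(plan=[[0,0,-0.2,0,0.1],[0,0,-0.4,0,0.1],[0,0,-0.6,0,0.1],[0,0,-0.6,0,0.1],[0,0,-0.4,0,0.1],[0,0,-0.2,0,0.1],[0,0,0,0.51,0.1],[0,0,0,0.51,0.1],[-0.4,0,0,0,0.1],[-0.7,0,0,0,0.1],[-0.8,0,0,0,0.1],[-0.8,0,0,0,0.1],[-0.8,0,0,0,0.1],[-0.8,0,0,0,0.1],[-0.8,0,0,0,0.1],[-0.55,0,0,0,0.1],[-0.26,0,0,0,0.1],[0,0,0,0,0.1],[0,0,0,0,0.1]])

```text
clock: 38.22
position: [0.5168, -0.1969, 0.241]
ee_rot: [[0.184, 0.983, 0.0], [0.983, -0.184, 0.001], [0.001, 0.0, -1.0]]
wrist_force: [-0.7, 0.5, 0.1]
grip_width: 0.0176
finger_force: 29.3
```

Request:
drive_tool(plan=[[0,0,0.3,0,0.1],[0,0,0.5,0,0.1],[0,0,0.3,0,0.1],[0,0,0.1,0,0.1],[0,0,0,0,0.1],[0,0,0,0,0.1]])

```text
clock: 38.98
position: [0.5171, -0.1992, 0.1697]
ee_rot: [[0.186, 0.983, 0.001], [0.983, -0.186, -0.001], [-0.0, 0.002, -1.0]]
wrist_force: [-0.3, -0.2, -0.1]
grip_width: 0.018
finger_force: 29.3
```

```bash
python3 - <<'E'
from h import *
s=read_state();im=cams.read_camera("wrist")
plan((.5179,-.2012),.0778,(.185,.983))
R=np.array(s["ee_rot"])
print(proj("wrist",(.5179,-.2012,.056),s),[proj("wrist",s["position"]-R[:,0]*k-[0,0,.0738],s).round(1).tolist() for k in(0,.002,.004)])
cv2.imwrite("pics/w7.png",cv2.resize(im[100:350,200:360],(384,600),interpolation=cv2.INTER_CUBIC)[:,:,::-1])
E
```

```text
roll -0.009 shift [-0.028  0.017  1.533] t 39.025 at [ 0.517  -0.1993  0.1698]
[282.89996296 205.48385197] [[281.6, 220.4], [281.6, 223.0], [281.6, 225.6]]
```

View pics/w7.png

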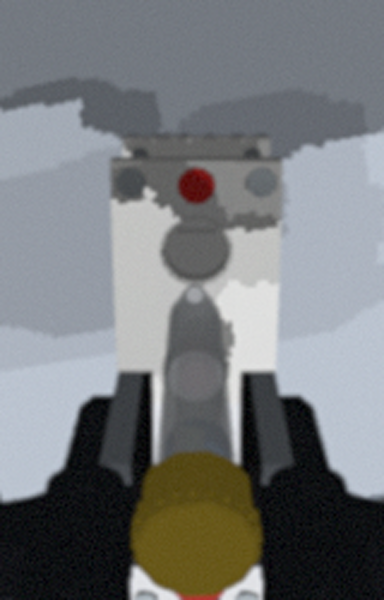

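Yellow's tip is at (281,223) raw and hole 1 at (282,204), so about 0.6 mm is needed along +y. Lowering with that shift.

Request:
drive_tool(plan=[[0,0.01,0.3,0,0.1],[0,0,0.4,0,0.1],[0,0,0.25,0,0.1],[0,0,0.2,0,0.1],[0,0,0.15,0,0.1],[0,0,0.1,0,0.1],[0,0,0.04,0,0.1],[0,0,0.03,0,0.1],[0,0,0.03,0,0.1],[0,0,0,0,0.1]])

```text
clock: 40.28
position: [0.517, -0.1993, 0.079]
ee_rot: [[0.186, 0.983, 0.0], [0.983, -0.186, -0.0], [-0.0, 0.0, -1.0]]
wrist_force: [0.4, -0.0, -0.3]
grip_width: 0.0179
finger_force: 29.3
```

Request:
drive_tool(plan=[[0,0,0.03,0,0.1],[0,0,0,0,0.1]])

```text
clock: 40.52
position: [0.5175, -0.1994, 0.0778]
ee_rot: [[0.186, 0.983, 0.001], [0.983, -0.186, -0.001], [-0.0, 0.001, -1.0]]
wrist_force: [-1.6, 0.1, 4.8]
grip_width: 0.0179
finger_force: 29.9
```

Floor contact, so release and retreat.

Request:
drive_tool(plan=[[0,0,-0.01,0,0.3],[0,0,0,0,0.45],[0,0,0,0,0.6],[0,0,0,0,0.6],[0,0,-0.3,0,0.6],[0,0,-0.6,0,0.6],[0,0,-0.8,0,0.6],[0,0,-0.8,0,0.6],[0.4,0,-0.2,0,0.6],[0.7,0,0,0,0.6],[0.7,0,0,0,0.6],[0.4,0,0,0,0.6],[0,0,0,0,0.6],[0,0,0,0,0.6]])

```text
clock: 42.28
position: [0.5411, -0.0701, 0.2396]
ee_rot: [[0.186, 0.983, -0.001], [0.983, -0.186, -0.001], [-0.001, -0.001, -1.0]]
wrist_force: [-0.9, -0.0, 0.7]
grip_width: 0.0508
finger_force: 0.0
```

```bash
python3 - <<'E'
from chk import *
chk(['yellow','blue','red','purple'])
sd=cams.read_camera("side");cv2.imwrite("pics/s8.png",cv2.resize(sd[210:400,200:340],(442,600),interpolation=cv2.INTER_CUBIC)[:,:,::-1])
E
```

```text
Traceback (most recent call last):
  File "chk.py", line 9, in chk
    m=((d<14)&(w[...,1]>75)).astype(np.uint8);N,l,st,ce=cv2.connectedComponentsWithStats(m);i=1+np.argmax(st[1:,4]);p=ce[i]+[u-14,v-14]
                                                                                                ~~~~~~~~~^^^^^^^^^^
ValueError: attempt to get argmax of an empty sequence
```

Probably the arm hides yellow in the top view; checking from the side.

```bash
sed -i 's/("top","side")/("side",)/' chk.py; python3 - <<'E'
from chk import *
sd=cams.read_camera("side");cv2.imwrite("pics/s8.png",cv2.resize(sd[210:400,200:340],(442,600),interpolation=cv2.INTER_CUBIC)[:,:,::-1])
chk(['yellow','blue','red','purple'])
E
```

```text
side yellow [  5   8  16  17 230] cap-hole mm [-3.5 -2.8]
side blue [  7   8  14  16 180] cap-hole mm [-2.2 -0.9]
side red [  6   8  15  16 201] cap-hole mm [-1.8 -2.6]
side purple [  6   7  15  17 191] cap-hole mm [-1.6 -0.3]
```

View pics/s8.png

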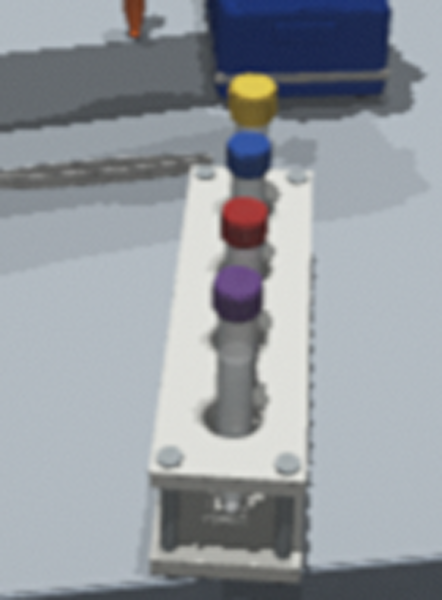

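The side view shows all four tubes upright and level in the rack: yellow (252,100), blue (249,155), red (245,222), purple (238,293). Each cap is within 4.5 mm of its expected seated place, and the arm is clear.

```bash
python3 -c "
from workcell import ctrl
print(ctrl.close_job())"
```

```text
the job is handed in; nothing more can be done
None
```

All four tubes are in the white rack in matching positions from the red dot (yellow 1, blue 2, red 3, purple 4), each lowered until its tip touched the floor, and the job is handed in at about 42 of the 112 s; no verdict was shown.

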